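Fold the sugar pot's sprung lid over and tuck its edge under the lip

TASK

Shut the steel sugar pot on the tray: with the fingertips fold its standing lid over, press it flat, and while it is down push it along by its ridge until its front edge is tucked fully home beneath the pot's lip, so that it stays shut when you let go. Only push on the lid's outside: do not pinch it or touch the rubber seal underneath it, and leave the glasses, saucers and spoons where they stand.

Things in the scene. Friction and masses are not known exactly. Their poses are not given: they have to be found in the camera images.
- pot: Rectangular steel sugar pot on the tray, 150 long (x) by 110 wide (y) mm, walls 66 high; it does not move. Origin: centre of its underside. At its -x end (robot side at yaw 0) a full-width lip, 5 mm thick, juts inward over the mouth from x=-75 to -59, underside at z=74.5, top 79.5. The lid's hinge axis runs along y at x=+72, z=68 (far end).
- lid (a joint): Lid hinge, rad. 0 = flat and shut (outer face then at pot z=70 mm; hard stop); positive = open, the front edge raised, standing up from the pot's far end. A spring (0.25 N m/rad) makes it stand open at 0.7 to 1.0 rad when nothing holds it down; pressing it flat takes about 2.5 N at mid-lid. At most 1.5.
- leaf (a joint): How far the lid's leaf is slid along its own plane away from the hinge, m: 0 = drawn back, 0.018 = fully out (hard stop). About 2 N moves it; it stays where left. With the lid flat, at 0 the front edge is 6 mm short of the lip, at 0.018 it is 12 mm beneath it; if slid out 6 mm or more too early, the edge lands on top of the lip.
- leaf_edge (a point): Middle of the leaf's front (free) edge, on its outer face. The leaf is a flat steel plate 104 mm wide, 3 mm thick; this edge is 125 mm from the hinge axis when joint leaf is 0. Axes as the pot's when the lid is flat, moving with the leaf (x from the edge to the hinge, z out of the outer face).
- ridge_foot (a point): Foot of the push ridge on the leaf's outer face: a wedge across the leaf, 96 mm wide, 8 high, parallel to the front edge; upright on its hinge side, sloping away to nothing 18 mm further towards the front edge. The point is the middle of its upright face where it meets the leaf, 33 mm from the front edge, 92 mm from the hinge axis when leaf is 0. From here to the hinge the leaf is smooth.
- lip_edge (a point): Middle of the retaining lip's inner edge, at its underside (pot x=-59, z=74.5 mm).
- liner: Black rubber seal, 66 x 86 mm, 1.5 mm thick, on the underside (inner face) of the leaf. Its frame lies on the hinge axis when leaf is 0. Not to be touched by the robot.
- tray: Square black melamine tray, 440 x 440 mm, rim 22 mm high, floor 6 mm thick; fixed. Origin: centre of its underside. The pot, saucers and spoons stand on it.
- saucer_a: White saucer, 106 mm across, 13 high, in the tray's +x +y corner, a tea glass on it. Origin: centre of its underside. Bystander.
- glass_a: Empty waisted tea glass, 58 mm across the rim, 84 high, standing on saucer_a. Origin: centre of its underside. Bystander.
- saucer_b: White saucer, 106 mm across, 13 high, in the tray's -x +y corner, a tea glass on it. Origin: centre of its underside. Bystander.
- glass_b: Empty waisted tea glass, 58 mm across the rim, 84 high, standing on saucer_b. Origin: centre of its underside. Bystander.
- saucer_c: White saucer, 106 mm across, 13 high, in the tray's +x -y corner, a tea glass on it. Origin: centre of its underside. Bystander.
- glass_c: Empty waisted tea glass, 58 mm across the rim, 84 high, standing on saucer_c. Origin: centre of its underside. Bystander.
- spoon_a: Steel teaspoon, 130 mm long, lying in the tray's -x -y corner. Bystander.
- spoon_b: Steel teaspoon, 130 mm long, lying in the tray's -x -y corner. Bystander.

How it is judged:
At the end, for the whole second after the job is handed in: With the robot clear, the lid stays down (hinge below 0.05 rad, at rest) with its leaf slid out more than 13 of its 18 mm, so that its front edge lies at least 6 mm in beneath the lip; every glass, saucer and spoon is within 20 mm of where it was (value of joint lid below 0.05 rad and value of joint leaf above 0.013 m and z of leaf_edge in the frame of pot below 0.0765 m and x of leaf_edge in the frame of pot below -0.065 m and velocity of joint lid between -0.05 and 0.05 rad/s and distance of each of saucer_a, saucer_b, saucer_c, glass_a, glass_b, glass_c, spoon_a, spoon_b from where it was at the start of the episode below 0.02 m); the robot touches nothing.
It fails at once if the robot touches the rubber seal on the lid's inner face (pinching or lifting the lid) (contact force between liner and the fingers above 0.3 N or contact force between liner and the arm above 0.3 N).
It fails at once if a glass, saucer or spoon is moved, lifted or carried by more than 20 mm (distance of any of saucer_a, saucer_b, saucer_c, glass_a, glass_b, glass_c, spoon_a, spoon_b from where it was at the start of the episode above 0.02 m).
It fails at once if a glass is tipped (angle between any of glass_a, glass_b, glass_c's own z axis and vertical above 0.4 rad).
It also fails if it takes over 35 s, if anything falls off the work surface, if the arm or the gripper's body presses on something with over 40 N, if the wrist force passes 120 N, or if a joint passes its speed limit or range.

ROBOT

A 6-joint arm with a two-finger parallel gripper is mounted at the origin on the work surface. World frame = base frame: x ahead of the robot, y to its left, z up, the work surface at z = 0. Lengths are in m, angles in rad, forces in N, time in s.
With the tool pointing down it reaches from about 0.375 to 0.9 m from the base axis. Payload 3.1 kg.
Tool frame: the origin (TCP) lies midway between the tips of the shut fingers; the grasp point (between the pads) lies 19 mm behind it; x points along the fingers, z is the direction in which the jaws open and shut, and the axes are right-handed (so a half turn about x gives the same grasp; the last joint's range is limited). The gripper opens to 85 mm and grips with 20 to 120 N. Pads are 22 mm wide; open, the fingers measure 114 mm over their backs; the gripper's body (76 mm by 85 mm) begins 54 mm behind the grasp point. The pads swing forward as they close: fully open they stand 13 mm farther back than shut.
Start: joints at [1.016, 0.527, 1.433, -0, 1.181, -0.178], TCP at [0.229, 0.581, 0.231] pointing down, gripper open.
Joint ranges: [-3.08, 3.08], [-0.75, 2.2], [0.22, 2.44], [-1.43, 4.57], [0, 2.65], [-2.85, 2.85]. Speed limits (rad/s): [2.79, 2.79, 3.14, 3.14, 3.14, 3.14].

INTERFACE

Orientations are given as a unit quaternion [x, y, z, w].
In Python, from station import status, snapshot, camera_params, ticket gives the robot as it stands.
- The arm moves only by the tool arm_command, never from a script. Its argument "series" is a list that holds one entry, the list of rows, each a list of 4 numbers: the shift along the tool's x, y, z in mm, then the turn about the tool's x in rad. A call has 1 to 10 rows; each row shifts and turns the commanded pose from where the row before left it, along the tool's axes as they then stand; what a row does not reach is not made up. A row lasts 1/10 s, in which the tool goes at most 50 mm and 8.59 degrees, less where a joint would pass 70% of its speed; a pose out of reach is approached as far as the arm can. A call is refused whole if a number of a shift passes 50 or a number of a turn 0.15, either way. A call with a gripper value outside its range is refused whole. "jaw" is the opening in per cent of the stroke, from 0 (shut) to 100 (fully open), set as the call begins (left out, the last holds). The fingers move at their own pace and stop on an object; "force" is the grip in N (left out, the last holds). Time passes only in rows, so rows that do not move let the fingers close. It gives the time, the measured TCP pose, the force and the opening at its end, in the units of the state.
- status.sense(): the state, without advancing time (a new reading comes with each control period).
- snapshot(name): name is "scene" or "top"; returns the picture (480x640x3 uint8, red, green, blue); there is no depth.
- camera_params(name): a dict with "fovy" (degrees; the focal length in pixels is half the picture's height over the tangent of half this angle, whatever the lens; pixels are square), "cx", "cy" (the principal point, pixels), "extrinsics" (4x4, takes a point from camera to world coordinates). Camera axes: x right, y down, z forward; pixel columns grow to the right and rows downward; lengths in m; the calibration is good to about 2 mm. A picture is of the moment at which its call begins. camera_params takes no time and is no camera call.
- ticket.sign_off(): hands the job in, once; it reports no verdict.
The state is a dict: "t": time; "q": joint angles; "qd": joint speeds; "tau": joint torques, N m; "tcp_pos": TCP position; "tool_rot": TCP orientation; "force": force on the tool from outside, world axes, zero at the start; "ft_torque": the same for the moment, N m; "finger_gap": opening from 0.0 (shut) to 1.0 (fully open).
Only numpy, scipy, OpenCV 4.12 (cv2) and the standard library are available. Lean on these libraries where they do the work, as an engineer would, in place of code of your own. Each camera call takes 0.05 s, during which the arm holds its last target. There are 200 camera calls.

## Working session

There is one attempt and no reset: what is moved stays moved. The work goes in short steps, Python scripts to look and compute and a tool call to move; the robot and the scene stay as the last step left them, time stands still between calls to the robot, and variables do not carry over. Pictures are saved under pics/ and viewed, about 8 in all and at most 12, crops included, and the job is handed in when it is done.

Besides the shell and the picture viewer there is one more tool, called as a command line: name --argument value ..., lists and objects as JSON in quotes. arm_command: Moves the arm, as the interface text tells. Its arguments: {"type":"object","properties":{"series":{"type":"array"},"jaw":{"type":"number"},"force":{"type":"number"}},"required":["series"]}

```bash
mkdir -p pics; python3 - <<'E'
from station import status, snapshot, camera_params
import cv2
s=status.sense(); print(s)
for n in ("scene","top"):
    cv2.imwrite(f"pics/{n}0.png",snapshot(n)[:,:,::-1]); print(n,camera_params(n))
E
```

```text
{'t': 0.0, 'q': array([ 1.01651719e+00,  5.28469076e-01,  1.43392919e+00,  5.08509199e-06,
        1.18142612e+00, -1.78506963e-01]), 'qd': array([ 0.00031598, -0.00166118,  0.00071953, -0.00108458,  0.00074395,
       -0.0006542 ]), 'tau': array([-2.85989254e-04, -4.42364573e+01, -1.78021163e+01, -1.97249210e-04,
        8.41929519e-03,  7.17763214e-06]), 'tcp_pos': array([0.2289498 , 0.58076218, 0.2303233 ]), 'tool_rot': array([-0.39812802,  0.58531342,  0.39748902,  0.5838705 ]), 'force': array([-1.4250332 , -0.57279346, -0.13575903]), 'ft_torque': array([-0.01315081, -0.02252259, -0.01915179]), 'finger_gap': 1.0006332961749136}
scene {'fovy': 57.72188086868247, 'cx': 317.74864269534106, 'cy': 241.81203800995982, 'extrinsics': array([[ 0.31848003,  0.62440702, -0.71322251,  1.17139406],
       [ 0.94790401, -0.20425411,  0.24445499, -0.14156399],
       [ 0.00696078, -0.75392051, -0.65692877,  0.62166226],
       [ 0.        ,  0.        ,  0.        ,  1.        ]])}
top {'fovy': 53.20827638520616, 'cx': 326.9990840942836, 'cy': 239.86498258787256, 'extrinsics': array([[ 0.0272047 , -0.98779374,  0.15337347,  0.45046473],
       [-0.99962757, -0.02721285,  0.00204654,  0.06192526],
       [ 0.00215217, -0.15337203, -0.98816618,  0.89243025],
       [ 0.        ,  0.        ,  0.        ,  1.        ]])}
```

View pics/scene0.png

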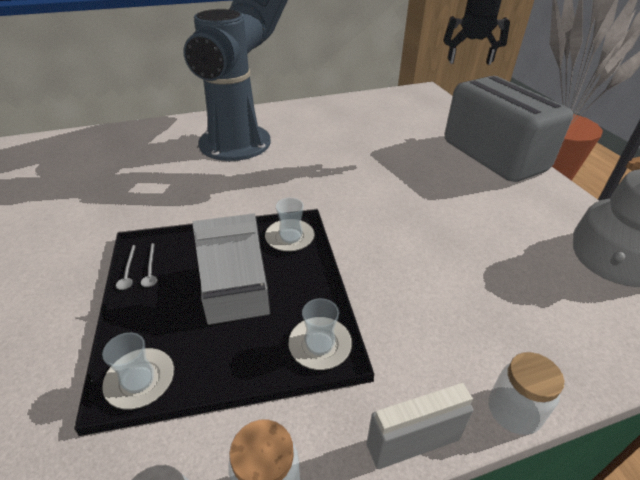

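View pics/top0.png

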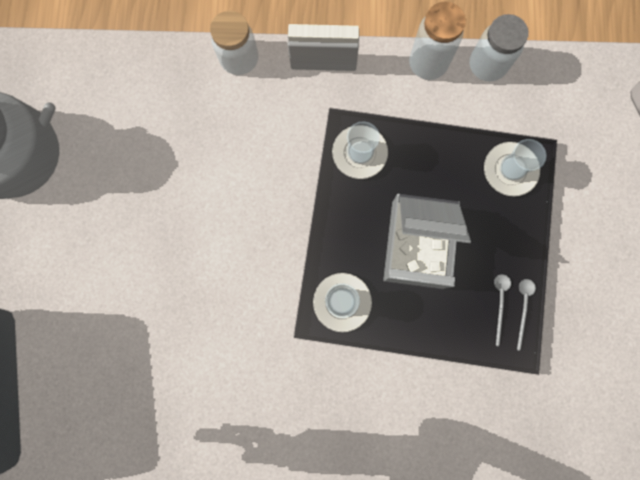

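The scene view shows the pot at about (232,265), lid standing toward the camera. The top view shows the pot at (425,240), with its lip along the row ~275 edge, and the tray turned a few degrees. Next I'll get the tray corners and enlarge the pot in both views.

```bash
cat > h.py <<'E'
import numpy as np, cv2
from station import status, snapshot, camera_params
def ray(n,uv):
    p=camera_params(n); f=240/np.tan(np.radians(p['fovy']/2)); E=p['extrinsics']
    d=E[:3,:3]@np.array([(uv[0]-p['cx'])/f,(uv[1]-p['cy'])/f,1]); return E[:3,3],d/np.linalg.norm(d)
def plane(n,uv,z):
    o,d=ray(n,uv); return o+d*(z-o[2])/d[2]
def proj(n,P):
    p=camera_params(n); f=240/np.tan(np.radians(p['fovy']/2)); E=p['extrinsics']
    c=E[:3,:3].T@(np.array(P)-E[:3,3]); return np.array([p['cx']+f*c[0]/c[2],p['cy']+f*c[1]/c[2]])
def tri(a,b):
    (o1,d1),(o2,d2)=a,b
    A=np.stack([d1,-d2],1); s=np.linalg.lstsq(A,o2-o1,rcond=None)[0]
    p,q=o1+s[0]*d1,o2+s[1]*d2; return (p+q)/2,np.linalg.norm(p-q)
E
python3 - <<'E'
from h import *
im=cv2.imread('pics/top0.png'); m=((im.max(2)<60)*255).astype(np.uint8); m[:, :250]=0; m[:100]=0
m=cv2.morphologyEx(m,cv2.MORPH_OPEN,np.ones((5,5)))
c=max(cv2.findContours(m,0,2)[0],key=cv2.contourArea); h=cv2.convexHull(c)
q=cv2.approxPolyDP(h,12,True)[:,0]
P=[plane('top',x,0.022)[:2] for x in q]; print(q,np.round(P,4)); P=np.array(P)
print(np.linalg.norm(P-np.roll(P,-1,0),axis=1),P.mean(0))
e=[np.degrees(np.arctan2(*(P[(i+1)%len(P)]-P[i])[::-1])) for i in range(len(P))]; print(e)
a=cv2.resize(im[185:295,370:480],None,fx=5,fy=5,interpolation=2)
s=cv2.imread('pics/scene0.png'); b=cv2.resize(s[205:325,185:275],(412,550),interpolation=2)
cv2.imwrite('pics/c0.png',np.hstack([a[:,:385*1+0],b]) if 0 else np.hstack([cv2.resize(a,(380,380)),cv2.resize(b,(285,380))]))
E
```

```text
[[400 120]
 [555 141]
 [538 333]
 [511 352]
 [371 317]
 [342 259]
 [340 207]] [[ 0.8214 -0.0696]
 [ 0.7876 -0.3644]
 [ 0.4277 -0.3176]
 [ 0.3932 -0.2683]
 [ 0.4478 -0.019 ]
 [ 0.551   0.0354]
 [ 0.648   0.0413]]
[0.29674317 0.3629964  0.06016039 0.25520331 0.11662162 0.09723105
 0.2057803 ] [ 0.58237166 -0.13745056]
[np.float64(-96.53225725098225), np.float64(172.59056962207646), np.float64(124.97352366039667), np.float64(77.64942290729103), np.float64(27.776364378515904), np.float64(3.474356626722488), np.float64(-32.5870036177888)]
```

View pics/c0.png

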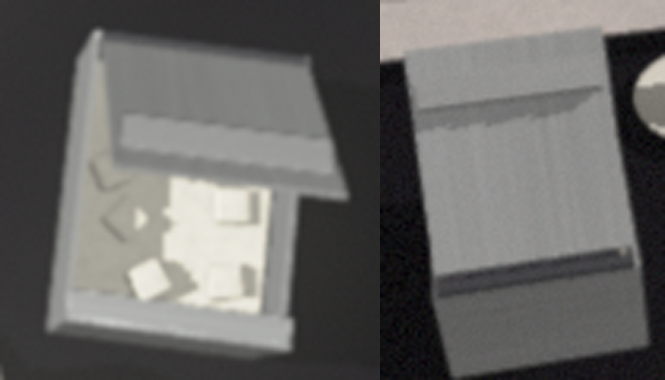

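The crop shows the lip with its inner edge at top-crop (72,290)–(293,320). The raised lid front edge runs (115,162)–(347,197) there and (25,50)–(223,28) in the scene crop. The ridge's upright face shows as a shadow line in the scene view.

```bash
python3 - <<'E'
from h import *
T=lambda u,v:(370+u/3.4545,185+v/3.4545); S=lambda u,v:(185+u/3.167,205+v/3.167)
for n,p,z in [('inL',(72,290),.0855),('inR',(293,320),.0855),('outR',(290,348),.0855),('outL',(50,320),.0855),('farL',(103,35),.072),('farR',(310,60),.072)]:
    print(n,plane('top',T(*p),z).round(4))
for n,a,b in [('edge+y',(115,162),(223,28)),('edge-y',(347,197),(25,50)),('hinge+y',(103,37),(253,250)),('hinge-y',(310,60),(55,275))]:
    print(n,*[np.round(x,4) for x in tri(ray('top',T(*a)),ray('scene',S(*b)))])
for n,p,z in [('base+y',(265,345),.006),('base-y',(72,377),.006),('top+y',(257,262),.072),('top-y',(58,297),.072)]:
    print(n,plane('scene',S(*p),z).round(4))
for q in [(330,109),(556,140),(540,374),(295,338)]: print('tray',plane('top',q,.022).round(3))
E
```

```text
inL [ 0.529  -0.0455  0.0855]
inR [ 0.5173 -0.1534  0.0855]
outR [ 0.5036 -0.1517  0.0855]
outL [ 0.514  -0.0349  0.0855]
farL [ 0.6609 -0.0622  0.072 ]
farR [ 0.6508 -0.1674  0.072 ]
edge+y [ 0.5784 -0.0521  0.1696] 0.0019
edge-y [ 0.5654 -0.1548  0.1699] 0.0012
hinge+y [ 0.6581 -0.0607  0.0794] 0.0009
hinge-y [ 0.6479 -0.1637  0.0842] 0.0007
base+y [ 0.6634 -0.0599  0.006 ]
base-y [ 0.652  -0.1674  0.006 ]
top+y [ 0.6606 -0.0591  0.072 ]
top-y [ 0.6523 -0.1643  0.072 ]
tray [0.84  0.065 0.022]
tray [ 0.79  -0.366  0.022]
tray [ 0.357 -0.318  0.022]
tray [0.407 0.116 0.022]
```

```bash
cat >> h.py <<'E'
from scipy.spatial.transform import Rotation as R
yaw=np.radians(-6.5); C=np.array([.5825,-.1057,.006]); Rp=R.from_euler('z',yaw).as_matrix()
def P(x,y,z): return C+Rp@np.array([x,y,z])/1000
def state():
    s=status.sense(); M=R.from_quat(s['tool_rot']).as_matrix()
    print('t',round(s['t'],2),'pot mm',(Rp.T@(s['tcp_pos']-C)*1000).round(1),'force(pot)',(Rp.T@s['force']).round(1),'gap',round(s['finger_gap'],3))
    return s,M
def to(x,y,z):
    s,M=state(); print('tool shift mm',(M.T@(P(x,y,z)-s['tcp_pos'])*1000).round(1)); return s,M
E
python3 - <<'E'
from h import *
s,M=to(38,0,244); print(M.round(3))
# turn about tool x so that tool z is along +-pot y
z=M.T@Rp[:,1]; a=np.arctan2(-z[1],z[2]); print('turn',a, a-np.pi, a+np.pi)
E
```

```text
t 0.1 pot mm [-428.9  642.1  224.4] force(pot) [-0.1  0.  -0.3] gap 1.001
tool shift mm [ -18.8 -617.5 -499.1]
[[-0.001 -0.93   0.367]
 [-0.002  0.367  0.93 ]
 [-1.     0.    -0.002]]
turn -0.2623757277865066 -3.4039683813762998 2.8792169258032865
```

arm_command --series '[[[-20,0,0,0],[0,-31,-25,0],[0,-31,-25,0],[0,-31,-25,0],[0,-31,-25,0],[0,-31,-25,0],[0,-31,-25,0],[0,-31,-25,0],[0,-31,-25,0],[0,-31,-25,0]]]' --jaw 0

```text
t: 1.1
tcp_pos: [0.4066, 0.2681, 0.2511]
tool_rot: [-0.398, 0.585, 0.398, 0.584]
force: [0.9, -0.8, 0.3]
finger_gap: 0.003
```

arm_command --series '[[[0,-31,-25,0],[0,-31,-25,0],[0,-31,-25,0],[0,-31,-25,0],[0,-31,-25,0],[0,-31,-25,0],[0,-31,-25,0],[0,-31,-25,0],[0,0,0,-0.131],[0,0,0,-0.131]]]'

```text
t: 2.1
tcp_pos: [0.5639, -0.0089, 0.2506]
tool_rot: [-0.471, 0.527, 0.472, 0.527]
force: [0.4, -0.4, -0.4]
finger_gap: -0.0
```

```bash
python3 - <<'E'
from h import *
s,M=to(38,0,160); print((Rp.T@M).round(3))
E
```

```text
t 2.1 pot mm [-29.5  94.  244.6] force(pot) [ 0.4 -0.3 -0.4] gap -0.0
tool shift mm [ 84.5 -67.3 -94.2]
[[-0.001 -1.    -0.002]
 [ 0.    -0.002  1.   ]
 [-1.     0.001  0.   ]]
```

arm_command --series '[[[0,-22,-31,0],[0,-22,-31,0],[0,-23,-32,0],[0,0,0,0],[28,0,0,0],[28,0,0,0],[28,0,0,0],[0,0,0,0]]]'

```text
t: 2.9
tcp_pos: [0.6158, -0.1067, 0.1629]
tool_rot: [-0.467, 0.529, 0.474, 0.526]
force: [-0.4, 0.2, -0.5]
finger_gap: -0.0
```

```bash
python3 - <<'E'
from h import *
to(38,0,140)
i=snapshot('scene')[:,:,::-1]; j=snapshot('top')[:,:,::-1]
cv2.imwrite('pics/d.png',np.hstack([cv2.resize(i[140:340,150:320],(340,400)),cv2.resize(j[160:310,350:500],(400,400))]))
E
```

```text
t 2.9 pot mm [ 33.2   2.8 156.9] force(pot) [-0.4  0.2 -0.5] gap -0.0
tool shift mm [16.8 -5.  -2.8]
```

View pics/d.png

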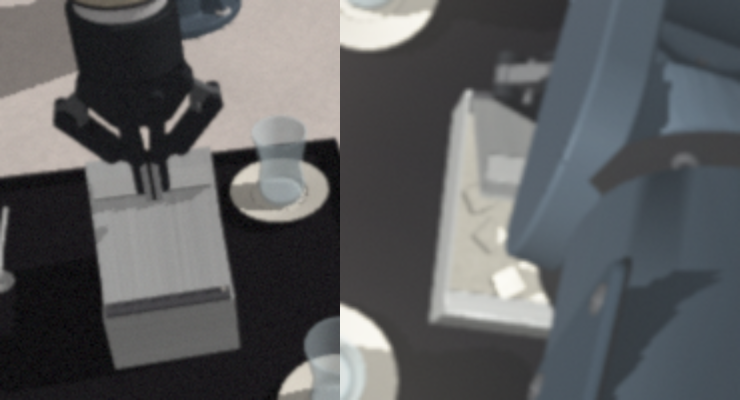

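The fingertips are centred above the lid, between its hinge and the ridge (scene crop about (150,195)), clear of the glasses. I'll press straight down.

arm_command --series '[[[10,-5,-2,0],[10,0,0,0],[10,0,0,0],[10,0,0,0],[10,0,0,0],[10,0,0,0],[10,0,0,0],[5,0,0,0],[0,0,0,0]]]'

```text
t: 3.9
tcp_pos: [0.6237, -0.1108, 0.0914]
tool_rot: [-0.47, 0.528, 0.471, 0.527]
force: [-0.9, 0.2, 2.3]
finger_gap: -0.001
```

```bash
python3 - <<'E'
from h import *
to(38,0,70)
i=snapshot('scene')[:,:,::-1]
cv2.imwrite('pics/e.png',cv2.resize(i[160:330,160:310],(450,510)))
E
```

```text
t 3.9 pot mm [41.5 -0.4 85.4] force(pot) [-0.9  0.1  2.3] gap -0.001
tool shift mm [15.4  3.5  0.4]
```

View pics/e.png

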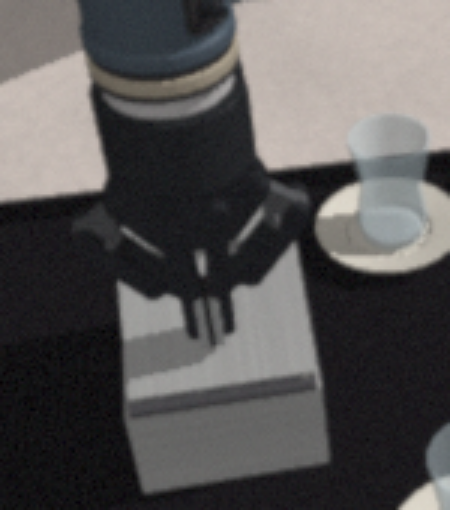

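The lid is folding down under the tips, with a contact force of about 2 N. I'll continue until it reaches the hard stop.

arm_command --series '[[[5,0,0,0],[5,0,0,0],[3,0,0,0],[2,0,0,0],[0,0,0,0],[0,0,0,0]]]'

```text
t: 4.55
tcp_pos: [0.6234, -0.1108, 0.0772]
tool_rot: [-0.47, 0.528, 0.471, 0.527]
force: [-2.4, -0.1, 4.4]
finger_gap: -0.001
```

```bash
python3 -c "
from h import *
to(38,0,70)"
```

```text
t 4.55 pot mm [41.2 -0.5 71.2] force(pot) [-2.4 -0.4  4.4] gap -0.001
tool shift mm [1.2 3.2 0.5]
```

arm_command --series '[[[1,0,0,0],[1,0,0,0],[0,0,0,0],[0,0,0,0]]]'

```text
t: 4.95
tcp_pos: [0.6234, -0.1109, 0.0758]
tool_rot: [-0.47, 0.528, 0.471, 0.527]
force: [-4.8, -0.2, 8.5]
finger_gap: -0.001
```

```bash
python3 -c "
from h import *
to(38,0,70)"
```

```text
t 4.95 pot mm [41.2 -0.5 69.8] force(pot) [-4.7 -0.7  8.5] gap -0.001
tool shift mm [-0.2  3.2  0.5]
```

The force rises sharply at z = 0.0758 m (0.076 expected), so the lid is flat. Now I'll slide toward the lip (tool +y), still pressing lightly.

arm_command --series '[[[0,4,0,0],[0,4,0,0],[0,4,0,0],[0,4,0,0],[0,4,0,0],[0,0,0,0]]]'

```text
t: 5.55
tcp_pos: [0.6047, -0.1089, 0.0758]
tool_rot: [-0.471, 0.527, 0.47, 0.528]
force: [0.6, 0.3, 6.8]
finger_gap: 0.005
```

```bash
python3 - <<'E'
from h import *
to(-9,0,70)
i=snapshot('scene')[:,:,::-1]
cv2.imwrite('pics/f.png',cv2.resize(i[160:330,160:310],(450,510)))
E
```

```text
t 5.55 pot mm [22.4 -0.7 69.8] force(pot) [0.5 0.3 6.8] gap 0.005
tool shift mm [-0.2 31.4  0.7]
```

View pics/f.png

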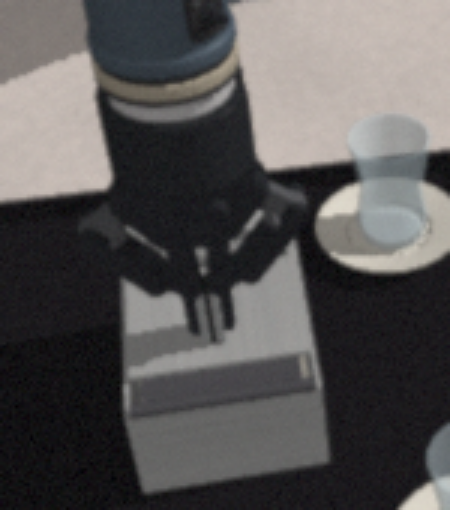

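The leaf is already sliding out with the tip: a dark gap has opened at the hinge, crop rows 375–395. I'll carry on to the ridge and stop.

arm_command --series '[[[0,4,0,0],[0,4,0,0],[0,4,0,0],[0,4,0,0],[0,4,0,0],[0,4,0,0],[0,4,0,0],[0,0,0,0]]]'

```text
t: 6.4
tcp_pos: [0.5756, -0.1054, 0.0753]
tool_rot: [-0.47, 0.528, 0.471, 0.527]
force: [2.1, -1.4, 6.1]
finger_gap: 0.001
```

```bash
python3 -c "
from h import *
to(-27,0,70)"
```

```text
t 6.4 pot mm [-6.9 -0.5 69.3] force(pot) [ 2.2 -1.1  6.1] gap 0.001
tool shift mm [-0.7 20.1  0.4]
```

arm_command --series '[[[0,4,0,0],[0,4,0,0],[0,4,0,0],[0,2,0,0],[0,2,0,0],[0,0,0,0]]]'

```text
t: 7.0
tcp_pos: [0.5598, -0.1034, 0.0751]
tool_rot: [-0.47, 0.528, 0.471, 0.527]
force: [2.0, -0.4, 4.6]
finger_gap: -0.001
```

```bash
python3 -c "
from h import *
to(-27,0,70)"
```

```text
t 7.0 pot mm [-22.9  -0.3  69.1] force(pot) [ 2.1 -0.1  4.6] gap -0.001
tool shift mm [-0.9  4.1  0.3]
```

arm_command --series '[[[0,2,0,0],[0,2,0,0],[0,1,0,0],[0,1,0,0],[0,0,0,0]]]'

```text
t: 7.5
tcp_pos: [0.5564, -0.1034, 0.0755]
tool_rot: [-0.472, 0.527, 0.47, 0.529]
force: [6.3, -0.2, 1.9]
finger_gap: 0.0
```

```bash
python3 - <<'E'
from h import *
to(-30,0,70)
i=snapshot('scene')[:,:,::-1]
cv2.imwrite('pics/g.png',cv2.resize(i[180:330,180:290],(440,600),interpolation=2))
E
```

```text
t 7.5 pot mm [-26.2  -0.7  69.5] force(pot) [6.3 0.6 1.9] gap 0.0
tool shift mm [-0.5  3.8  0.7]
```

View pics/g.png

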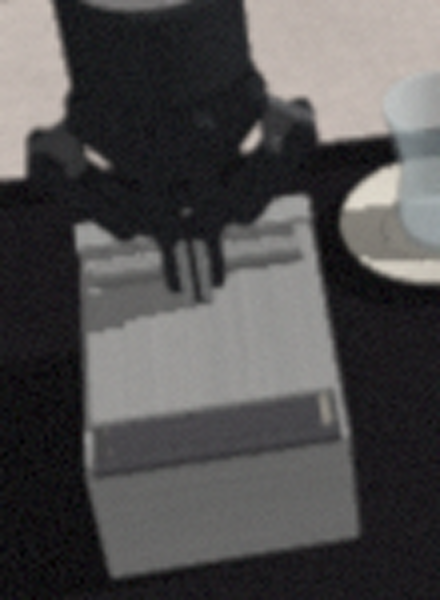

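The tips are now against the ridge, with a wide gap behind the leaf at the hinge. Horizontal force is up to 6 N at x = −26, near the expected stop at −27. One more small push should confirm it.

arm_command --series '[[[0,1,0,0],[0,1,0,0],[0,0,0,0]]]'

```text
t: 7.85
tcp_pos: [0.5563, -0.1036, 0.0758]
tool_rot: [-0.473, 0.526, 0.468, 0.529]
force: [9.0, 0.3, 0.8]
finger_gap: 0.001
```

```bash
python3 -c "
from h import *
to(-30,0,70)"
```

```text
t 7.85 pot mm [-26.3  -0.9  69.8] force(pot) [8.9 1.3 0.8] gap 0.001
tool shift mm [-0.2  3.7  0.9]
```

The force rises with no further movement, so this is the hard stop. I'll unload slightly, lift straight up and look.

arm_command --series '[[[0,-2,0,0],[-5,0,0,0],[-15,0,0,0],[-30,0,0,0],[-40,0,0,0],[-40,0,0,0],[-40,-40,0,0],[0,0,50,0],[0,0,50,0],[0,0,50,0]]]'

```text
t: 8.85
tcp_pos: [0.604, 0.0433, 0.239]
tool_rot: [-0.469, 0.53, 0.472, 0.526]
force: [0.2, 0.2, -0.0]
finger_gap: -0.004
```

arm_command --series '[[[0,0,50,0],[0,0,50,0],[0,0,50,0],[0,0,0,0],[0,0,0,0]]]'

```text
t: 9.35
tcp_pos: [0.6211, 0.192, 0.2385]
tool_rot: [-0.47, 0.529, 0.473, 0.525]
force: [-0.8, -0.6, 0.2]
finger_gap: 0.002
```

```bash
python3 - <<'E'
from h import *
state()
i=snapshot('scene')[:,:,::-1]; j=snapshot('top')[:,:,::-1]
cv2.imwrite('pics/k.png',np.hstack([cv2.resize(i[205:325,185:275],(375,500),interpolation=2),cv2.resize(cv2.resize(j,(480,360)),(400,300))[:1].repeat(500,0)*0+255 if 0 else cv2.resize(j[185:295,370:480],(420,500),interpolation=2)]))
for n,im in (('scene',i),('top',j)):
    a=cv2.imread(f'pics/{n}0.png'); d=cv2.absdiff(a,np.ascontiguousarray(im)).max(2)
    c0=dict(sa=(.745,.0),).values()
cv2.imwrite('pics/s1.png',i)
# spoons/glasses change check: mean diff in scene patches
a=cv2.imread('pics/scene0.png').astype(float)
for n,(x0,y0,x1,y1) in dict(gB=(262,195,318,252),gA=(285,295,355,370),gC=(100,332,178,412),sp=(110,240,165,295)).items():
    print(n,abs(a[y0:y1,x0:x1]-i[y0:y1,x0:x1]).mean().round(1), np.abs(cv2.phaseCorrelate(a[y0:y1,x0:x1].mean(2),i[y0:y1,x0:x1].astype(float).mean(2))[0]).round(2))
E
```

```text
t 9.35 pot mm [  4.6 300.1 232.5] force(pot) [-0.8 -0.7  0.2] gap 0.002
gB 5.8 [0.03 0.  ]
gA 5.3 [0.02 0.55]
gC 5.3 [0.08 0.01]
sp 4.2 [0.06 0.08]
```

View pics/k.png

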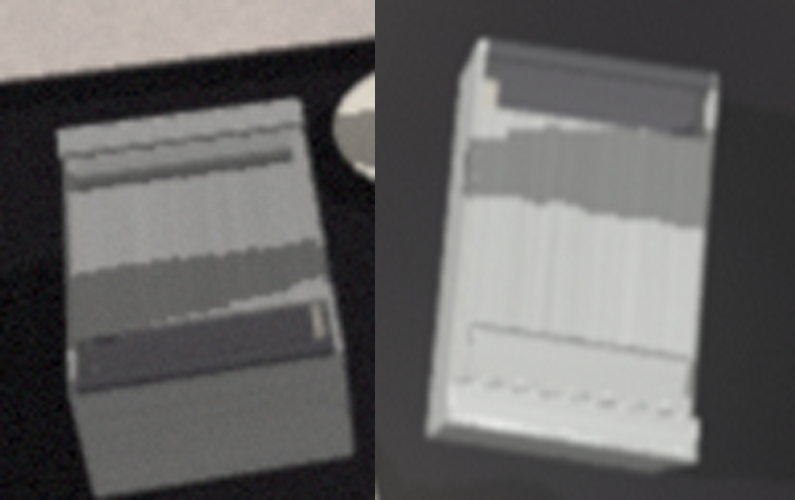

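The lid stayed down, and its front edge disappears beneath the lip in both views. I'll check the ridge-foot position (top crop (475,325)–(690,357)) and then hand in.

```bash
python3 - <<'E'
from h import *
for u,v in ((475,325),(690,357)):
    p=plane('top',(370+(u-375)/3.818,185+v/4.545),.076); print((Rp.T@(p-C)*1000).round(1),'expect x -38 at full travel, -33 at limit')
from station import ticket
print(ticket.sign_off())
E
```

```text
[-36.4  46.1  70. ] expect x -38 at full travel, -33 at limit
[-34.9 -50.9  70. ] expect x -38 at full travel, -33 at limit
the job is handed in; nothing more can be done
None
```

The sugar pot is shut, and I've handed the job in at about 9.4 s of the 35 s allowed; the hand-in gives no verdict. With the gripper closed, I pressed the lid flat with the fingertips, slid the leaf towards the lip and pushed it by its ridge to the end of its travel. Then I lifted straight off and moved clear.

- **Lid down:** the contact force rose sharply at z = 0.0758 m, where 0.076 was expected for a flat lid. The last pictures show it staying down with its front edge under the lip.
- **Leaf travel:** at the end of the push the force rose from 6 to 9 N with almost no movement (0.1 mm), which fits the hard stop. The top picture puts the ridge foot at pot x = −36.4 and −34.9 mm at its two ends. That means about 15–16 mm of travel, where the stop is 18 mm and 13 mm is needed. The two readings differ by about 2 mm, which is within the camera calibration and pixel error, but it does leave a smaller margin than the force suggests.
- **Bystanders:** the glasses, saucers and spoons shifted by less than 0.6 pixel in the scene view.
- **Seal:** I only pushed on the lid's outer face, so the seal should not have been touched, but I had no direct measure of that.

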